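# Hold the loupe in focus over the lamp module

## Robot

A 7-joint arm with a two-finger parallel gripper is mounted at the origin on the work surface; the furniture and walls round the work are solid. World frame = base frame: x ahead of the robot, y to its left, z up, the work surface at z = 0. Lengths are in mm, angles in rad, forces in N, time in s.
With the tool pointing down it reaches from about 400 to 850 mm from the base axis. Payload 4.4 kg.
Tool frame: the origin (TCP) lies between the finger pads; the fingertips stand 14 mm ahead of it and the grasp point (between the pads) lies 5 mm behind it; y points along the fingers, x is the direction in which the jaws open and shut, and the axes are right-handed (so a half turn about y gives the same grasp; the last joint's range is limited). The gripper opens to 94 mm and grips with 3 to 60 N. Pads are 16 mm wide; open, the fingers measure 119 mm over their backs; the gripper's body (75 mm by 177 mm) begins 78 mm behind the grasp point.
Start: joints at [1.194, 0.628, 0.038, 1.517, -0.027, 0.996, -0.02], TCP at [198.811, -618.863, 219.478] pointing down, gripper open.
Joint ranges: [-3.06, 3.06], [-0.37, 2.12], [-1.25, 1.32], [0.18, 2.47], [-1.1, 4.24], [0.23, 1.98], [-2.94, 2.94]. Speed limits (rad/s): [2.57, 2.57, 3.14, 3.14, 3.14, 3.14, 3.14].

## Interface

Orientations are given as [roll, pitch, yaw] about the fixed x, y, z axes, in that order (R = Rz(yaw) Ry(pitch) Rx(roll)).
In Python, from workcell import * gives the robot as it stands. The module is installed in compiled form; this text tells all that it offers.
- The arm moves only by the tool send_rows, never from a script. Its argument "steps" is a list of rows, each a list of 3 entries, a list of its own where there are three numbers: the shift along the tool's x, y, z scaled (see below), then the turn, a rotation vector about the tool's x, y, z scaled (see below), then the opening in per cent of the stroke, from 0 (shut) to 100 (fully open). In form: [[[dx, dy, dz], [rx, ry, rz], hand], ...]. A call has 1 to 5 rows; each row is the pose to reach, as a shift and turn from the pose commanded when the call began, along the tool's axes at that moment, turning the shorter way round; what a row does not reach only later rows make up. The controller multiplies each number of a shift by 120 mm and each number of a turn by pi rad. A row lasts 1/8 s, in which the tool goes at most 62.5 mm and 10.7 degrees, less where a joint would pass 70% of its speed; a pose out of reach is approached as far as the arm can. A call with a number of a shift or a turn outside -1 to 1 is refused whole. A call with a gripper value outside its range is refused whole. The fingers move at their own pace and stop on an object; "newtons" is the grip in N (left out, the last holds). Time passes only in rows, so rows that repeat a pose let the fingers close. It gives the time, the measured TCP pose, the force and the opening at its end, in the units of the state.
- state(): the state, without advancing time (a new reading comes with each control period).
- camera(name): name is "scene" or "top" or "wrist"; returns a dict with "color" (400x640x3 uint8, blue, green, red), "z_map" (400x640 float32, mm along the optical axis (not along the pixel's ray), 0 where there is no reading), "intrinsics" (3x3 intrinsics, pixels), "R" (3x3) and "t" (3): a world point X has camera coordinates R X + t. Camera axes: x right, y down, z forward; pixel columns grow to the right and rows downward; lengths in mm; the calibration is good to about 2 mm. A picture is of the moment at which its call begins.
- close_job(): hands the job in, once; it reports no verdict.
The state is a dict: "time_s": time; "joint_positions": joint angles; "qd": joint speeds; "joint_torque": joint torques, N m; "position": TCP position; "ee_rot": TCP orientation; "force": force on the tool from outside, world axes, zero at the start; "moment": the same for the moment, N m; "opening": finger opening in mm.
Only numpy, scipy, OpenCV 4.12 (cv2) and the standard library are available. Lean on these libraries where they do the work, as an engineer would, in place of code of your own. Each camera call takes 0.05 s, during which the arm holds its last target.

## Task

Take the loupe by its handle, draw it straight out from under the hood of its dock, and carry it to the inspection stand. Hold it level with the lens centred over the middle of the lamp module that lies on the stand and at the height shown by the stand's orange pointer, and finish while still holding it there, steady and touching nothing else. Leave the lamp module, the pointer, and the glue bottle, cutter and spare lamp module on the table as they are.

Things in the scene. Friction and masses are not known exactly. Their poses are not given: they have to be found in the camera images.
- dock: blue block with a low grey-roofed hood, fixed to the table; origin on the table under the centre of the hood. Floor that the loupe lies on is 20 mm above the table; floor runs from x = -62 to +42 mm of the dock, 84 mm wide. The hood covers x = -35 to +42 mm: inside 74 mm wide, 22 mm high above the floor (roof from 42 to 46 mm above the table), closed at the back (+x) and sides, open at the front (-x). The loupe's handle sticks out of the front, along -x of the dock
- loupe_lens (a point): centre of the loupe's lens, half-way up its rim, 7 mm above the loupe's underside. The loupe is a round lens in a dark steel rim 60 mm across and 14 mm high with a straight black handle; about 100 g. It lies flat on the dock's floor. The axes are those of the loupe: handle along -x, z up through the lens. It must come out by about 70 mm along the dock's -x before the rim is clear of the hood
- loupe_handle (a point): middle of the loupe's handle, 90 mm from the lens centre along the loupe's -x and at the same height as the lens centre, so 27 mm above the table at the start. The black handle is 92 mm long, 16 mm wide and 14 mm high, from 44 to 136 mm from the lens centre; the part from 65 mm on stands free in front of the dock
- stand: inspection stand fixed to the table: green painted plate 130 x 120 x 8 mm (x from -40 to +90 mm of the stand, black field in the middle) with an upright steel post 12 mm thick, 196 mm high, at x = +75 mm. Origin on the table under the centre of the black field; the post is on the +x side, away from the robot, so the -x side is open
- module_mid (a point): middle (middle chip) of the lamp module that lies loose on the stand's plate: white strip 15 x 102 x 8 mm with three yellow chips and short wire ends, long side along y, half-way up its thickness (12 mm above the table)
- pointer_tip (a point): tip of the orange height pointer that sits on a black carriage on the stand's post and points to the stand's -x; the tip is 55 mm along the stand's x from its origin. The height of this point is the height at which the lens centre must be held
- pointer (a joint): height of the pointer on its post: 0 is 105 mm above the table, 0.05 is 155 mm above the table; a friction slide that stays where it is. Not to be moved
- glue: white glue bottle with red cap, 34 mm thick, 100 mm high, standing loose behind the work; origin under its foot. Not to be moved
- knife: yellow and black cutter, 189 x 33 x 30 mm, lying loose; origin under its middle. Not to be moved
- spare_module: spare lamp module, 15 x 102 x 8 mm, lying loose on the table itself, not the one to look at; origin under its middle. Not to be moved
There are look-alikes about, which are no part of the job. Leave any pink look-alike of the part that bears loupe_lens alone.

How it is judged (in metres and radians):
On the way:
1. the loupe is drawn forward out of the hood, held by the fingers (x of loupe_lens in the frame of dock below -0.065 m and contact force between the fingers and loupe above 0.5 N), for 0.1 s.
At the end, for the whole second after the job is handed in: the fingers hold the loupe still (under 20 mm/s), clear of stand and dock, lens centre within 12 mm sideways of the lamp module's middle and 7 mm of the pointer's height, tilted under 0.12 rad; lamp module moved under 5 mm, pointer under 4 mm (horizontal distance between loupe_lens and module_mid below 0.012 m and z of loupe_lens in the frame of pointer_tip between -0.007 and 0.007 m and angle between loupe_lens's own z axis and vertical below 0.12 rad and contact force between the fingers and loupe above 0.5 N and contact force between loupe and stand below 0.1 N and contact force between loupe and dock below 0.1 N and linear speed of loupe below 0.02 m/s and distance of module_mid from where it was at the start of the episode below 0.005 m and distance of pointer_tip from where it was at the start of the episode below 0.004 m); the arm keeps its last pose, push and grip.
It fails at once if the lamp module on the stand is moved by more than 5 mm (distance of module_mid from where it was at the start of the episode above 0.005 m).
It fails at once if the pointer is moved by more than 4 mm (distance of pointer_tip from where it was at the start of the episode above 0.004 m).
It fails at once if the glue bottle, the cutter or the spare lamp module is moved by more than 15 mm (distance of any of glue, knife, spare_module from where it was at the start of the episode above 0.015 m).
It also fails if it takes over 38 s, if anything falls off the work surface, if the arm or the gripper's body presses on something with over 40 N, if the wrist force passes 120 N, or if a joint passes its speed limit or range.

## Working session

There is one attempt and no reset: what is moved stays moved. The work goes in short steps, Python scripts to look and compute and a tool call to move; the robot and the scene stay as the last step left them, time stands still between calls to the robot, and variables do not carry over. Pictures are saved under pics/ and viewed, and the job is handed in when it is done.

Besides the shell and the picture viewer there is one more tool, called after "Emit:" as name(argument=value, ...), one argument or row to a line, values as JSON. send_rows: Moves the arm, as the interface text tells. Its arguments: {"type":"object","properties":{"steps":{"type":"array"},"newtons":{"type":"number"}},"required":["steps"]}

```bash
mkdir -p pics; python3 - <<'E'
from workcell import *
import cv2,pickle
d={n:camera(n) for n in("scene","top","wrist")}
pickle.dump(d,open('c0.pkl','wb'))
for n in d: cv2.imwrite(f'pics/{n}0.png',d[n]["color"]); print(n,d[n]["intrinsics"].round(1).tolist(),d[n]["R"].round(3).tolist(),d[n]["t"].round(1))
print(state())
E
```

```text
scene [[385.4, 0.0, 318.2], [0.0, 385.4, 194.1], [0.0, 0.0, 1.0]] [[-0.81, -0.586, 0.017], [-0.262, 0.335, -0.905], [0.525, -0.738, -0.425]] [411.8 232.2 787.6]
top [[484.3, 0.0, 321.0], [0.0, 484.3, 191.3], [0.0, 0.0, 1.0]] [[-0.087, -0.996, -0.003], [-0.965, 0.085, -0.249], [0.249, -0.019, -0.968]] [ -12.1  576.  1044. ]
wrist [[342.2, 0.0, 323.1], [0.0, 342.2, 201.1], [0.0, 0.0, 1.0]] [[0.306, -0.952, -0.002], [-0.925, -0.298, 0.235], [-0.224, -0.07, -0.972]] [-648.4  -24.9  388.7]
{'time_s': 0.15, 'joint_positions': array([ 1.19418124,  0.62911767,  0.0384761 ,  1.51808699, -0.02702215,
        0.99632013, -0.01998008]), 'qd': array([-3.09065954e-03, -1.73491035e-03, -2.15346479e-04, -1.03799149e-03,
        9.51391657e-05, -1.68887736e-04,  1.74976409e-04]), 'joint_torque': array([ 1.04689261e-03, -5.50090992e+01,  1.14472557e+00, -1.86818719e+01,
       -5.21933916e-02,  2.09126493e-02,  1.32226228e-04]), 'position': array([ 198.67237304, -618.40135952,  218.79264074]), 'ee_rot': array([-1.57079859e+00,  1.41375416e-03, -1.25999463e+00]), 'force': array([-0.54284426, -0.39306909, -0.57773121]), 'moment': array([0.03823284, 0.00943949, 0.06642198]), 'opening': 93.86382240404042}
```

View pics/scene0.png

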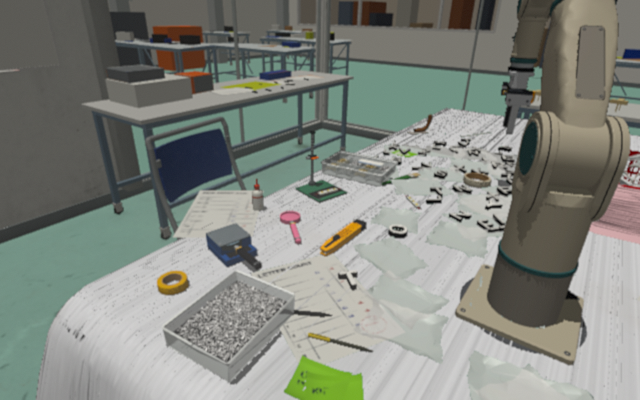

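View pics/top0.png

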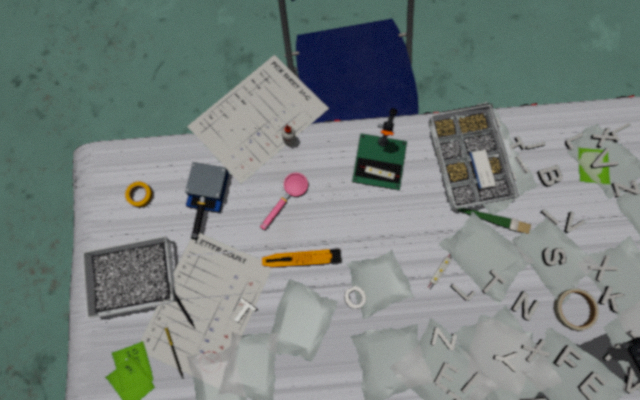

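View pics/wrist0.png

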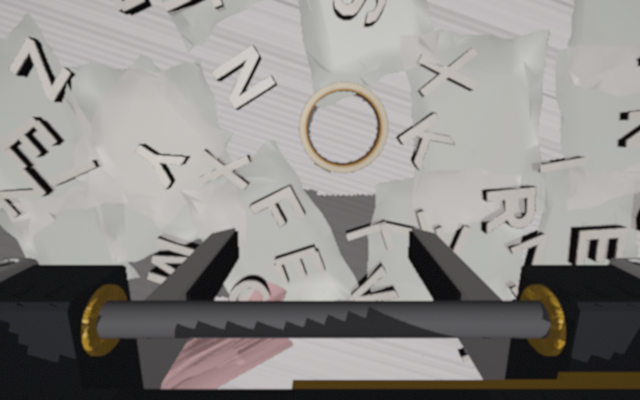

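```bash
python3 - <<'E'
import cv2,pickle,numpy as np
d=pickle.load(open('c0.pkl','rb'))
t=d['top']['color']
a=cv2.resize(t[150:250,165:245],None,fx=6,fy=6,interpolation=cv2.INTER_CUBIC)
b=cv2.resize(t[100:200,345:415],None,fx=6,fy=6,interpolation=cv2.INTER_CUBIC)
im=np.hstack([a[:600],b[:600]])[:,:]; print(im.shape)
cv2.imwrite('pics/topcrop.png',cv2.resize(im,None,fx=.88,fy=1)[:, :800] if im.shape[1]>800 else im)
s=d['scene']['color']
cv2.imwrite('pics/scrop.png',cv2.resize(s[120:280,190:390],None,fx=4,fy=3.7,interpolation=cv2.INTER_CUBIC))
E
```

```text
(600, 900, 3)
```

View pics/topcrop.png

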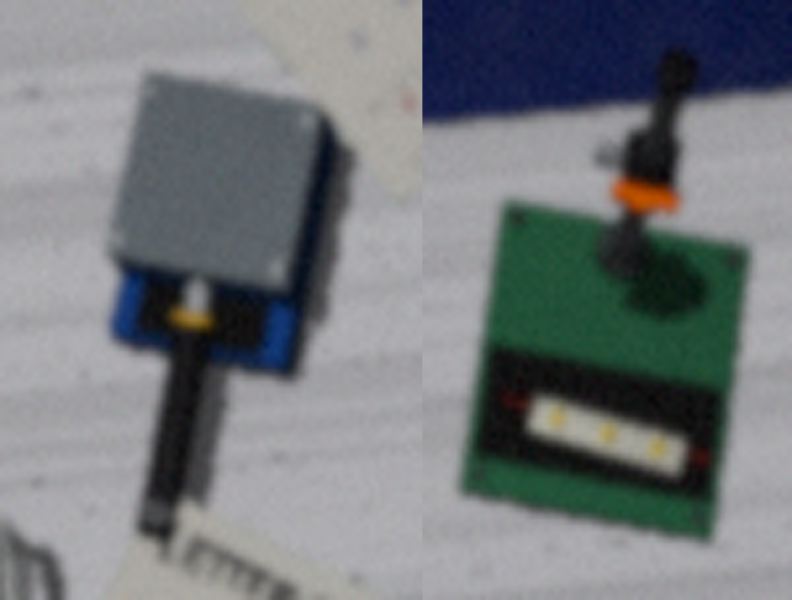

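View pics/scrop.png

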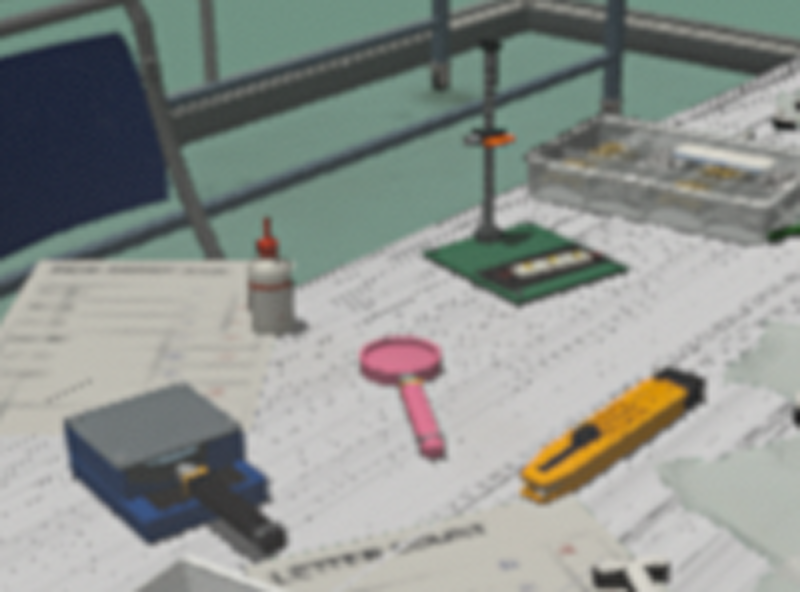

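```bash
cat > h.py <<'E'
import numpy as np
def ray(c,u,v):
    K,R,t=c['intrinsics'],c['R'],c['t']
    d=R.T@np.linalg.solve(K,[u,v,1.]); return -R.T@t,d
def onz(c,u,v,z):
    o,d=ray(c,u,v); return o+d*(z-o[2])/d[2]
def dep(c,u,v):
    o,d=ray(c,u,v); return o+d*c['z_map'][int(round(v)),int(round(u))]
def proj(c,X):
    p=c['K'] if 0 else c['intrinsics']@(c['R']@np.asarray(X,float)+c['t']); return p[:2]/p[2]
E
python3 - <<'E'
import cv2,pickle,numpy as np
from h import *
d=pickle.load(open('c0.pkl','rb'));T=d['top'];S=d['scene']
L=lambda X,Y:(165+X/5.28,150+Y/6)
Rr=lambda X,Y:(345+(X-422.4)/5.28,100+Y/6)
np.set_printoptions(precision=1,suppress=True)
h0=onz(T,*L(155,515),34);h1=onz(T,*L(193,312),34)
print('handle',h0,h1,np.linalg.norm(h1-h0),'yaw',np.arctan2(*(h1-h0)[1::-1]))
roof=[onz(T,*L(*p),46) for p in((150,73),(325,105),(290,290),(110,255))]
for r in roof:print('roof',r)
print(np.mean(roof,0))
pl=[onz(T,*Rr(*p),8) for p in((505,203),(748,247),(710,540),(462,490))]
for r in pl:print('plate',r)
m=[onz(T,*Rr(*p),16) for p in((557,417),(608,434),(657,447))]
for r in m:print('chip',r)
print('orange top depth',dep(T,*Rr(645,195)))
for u,v in((318,157),(317,157),(316,158),(314,157),(312,158)):print(u,v,S['color'][v,u],dep(S,u,v))
t=T['color'].astype(int);m=(t[...,2]>150)&(t[...,0]<90)&(t[...,1]<150)
ys,xs=np.where(m[115:140,375:400]);
for y,x in zip(ys+115,xs+375):print(x,y,dep(T,x,y))
E
```

```text
handle [501.9 240.8  34. ] [581.7 221.9  34. ] 82.00806941722375 yaw -0.2322881121217064
roof [678.8 236.   46. ]
roof [658.4 157.1  46. ]
roof [583.7 175.7  46. ]
roof [605.  255.5  46. ]
[631.5 206.1  46. ]
plate [ 729.7 -176.5    8. ]
plate [ 700.  -289.4    8. ]
plate [ 575.9 -255.3    8. ]
plate [ 607.  -143.1    8. ]
chip [ 631.8 -189.6   16. ]
chip [ 622.5 -212.3   16. ]
chip [ 615.  -234.3   16. ]
orange top depth [ 688.3 -225.3  111.6]
318 157 [ 94 115 148] [ 682.  -235.7  107.5]
317 157 [ 62  99 175] [ 686.  -235.7  106.6]
316 158 [ 65  92 144] [ 681.4 -223.7  107.5]
314 157 [ 25  79 164] [ 691.2 -225.9  108.2]
312 158 [ 30  78 160] [ 692.  -216.   107.3]
382 130 [ 695.7 -214.3  110.8]
381 131 [ 693.2 -211.6  111.6]
382 131 [ 692.9 -213.8  111.9]
383 131 [ 694.3 -216.9  107.6]
384 131 [ 693.7 -218.9  108.8]
385 131 [ 692.5 -220.8  111.4]
381 132 [ 691.2 -211.5  110.5]
382 132 [ 690.6 -213.6  111.5]
383 132 [ 690.7 -216.   110.8]
384 132 [ 691.  -218.6  109.4]
385 132 [ 690.2 -220.6  111. ]
386 132 [ 690.  -222.9  110.9]
387 132 [ 689.5 -225.   111.9]
388 132 [ 689.  -227.1  112.6]
389 132 [ 689.6 -229.8  110.4]
390 132 [ 688.2 -231.5  113.6]
391 132 [ 688.9 -234.3  111.1]
384 133 [ 688.1 -218.   110.7]
385 133 [ 688.2 -220.5  109.9]
386 133 [ 688.8 -223.1  107.8]
387 133 [ 687.6 -225.   110.3]
388 133 [ 687.2 -227.1  111. ]
389 133 [ 687.9 -229.9  108.5]
390 133 [ 686.6 -231.6  111.4]
391 133 [ 687.2 -234.3  109.2]
392 133 [ 686.2 -236.2  111.5]
386 134 [ 685.5 -222.4  110.1]
387 134 [ 685.5 -224.8  109.3]
388 134 [ 685.1 -227.   109.9]
389 134 [ 683.9 -228.8  112.7]
390 134 [ 683.7 -231.1  112.8]
391 134 [ 684.3 -233.8  110.6]
392 134 [ 685.5 -236.8  106.7]
```

Emit:
send_rows(
  steps=[
    [[-0.33,0,0.33],[0,0,0],60],
    [[-0.66,0,0.66],[0,0,0],60],
    [[-1,0,1],[0,0,0],60],
  ],
  newtons=45,
)

```text
time_s: 0.52
position: [276.9, -466.3, 219.2]
ee_rot: [-1.571, 0.0, -1.26]
force: [0.6, 0.1, 0.5]
opening: 67.5
```

Emit:
send_rows(
  steps=[
    [[-0.33,0,0.33],[0,0,0],60],
    [[-0.66,0,0.66],[0,0,0],60],
    [[-1,0,1],[0,0,0],60],
  ],
)

```text
time_s: 0.9
position: [354.6, -315.3, 219.5]
ee_rot: [-1.571, -0.0, -1.26]
force: [0.1, -0.6, -0.5]
opening: 56.2
```

Emit:
send_rows(
  steps=[
    [[-0.33,0,0.33],[0,0,0],60],
    [[-0.66,0,0.66],[0,0,0],60],
    [[-1,0,1],[0,0,0],60],
  ],
)

```text
time_s: 1.27
position: [432.1, -164.5, 219.6]
ee_rot: [-1.571, -0.0, -1.26]
force: [1.2, -0.0, 0.9]
opening: 56.7
```

Emit:
send_rows(
  steps=[
    [[-0.33,0,0.33],[0,0,0],60],
    [[-0.66,0,0.66],[0,0,0],60],
    [[-1,0,1],[0,0,0],60],
  ],
)

```text
time_s: 1.65
position: [509.6, -13.6, 219.5]
ee_rot: [-1.571, -0.0, -1.26]
force: [0.3, 0.4, -0.2]
opening: 56.3
```

Emit:
send_rows(
  steps=[
    [[-0.33,0,0.12],[0,0.05,0],60],
    [[-0.66,0,0.24],[0,0.1,0],60],
    [[-0.98,0,0.37],[0,0.178,0],60],
    [[-0.98,0,0.37],[0,0.178,0],60],
  ],
)

```text
time_s: 2.15
position: [515.0, 115.1, 219.2]
ee_rot: [-1.572, 0.002, -1.815]
force: [-0.2, 0.1, 0.8]
opening: 56.2
```

```bash
python3 - <<'E'
from workcell import *
print(state()['position'],state()['ee_rot'],state()['joint_positions'])
E
```

```text
[514.97049966 115.10428804 219.15734389] [-1.57151359e+00  1.61046483e-03 -1.81530623e+00] [-0.34356314  0.45537692  0.1032717   1.86025332 -0.06392403  0.82895299
 -2.02284132]
```

Emit:
send_rows(
  steps=[
    [[-0.33,0.1,-0.08],[0,0,0],60],
    [[-0.66,0.2,-0.16],[0,0,0],60],
    [[-0.99,0.2,-0.25],[0,0,0],60],
    [[-0.99,0.2,-0.25],[0,0,0],60],
  ],
)

```text
time_s: 2.65
position: [514.4, 237.3, 194.9]
ee_rot: [-1.572, 0.002, -1.813]
force: [1.0, -1.4, -0.2]
opening: 56.5
```

```bash
python3 - <<'E'
from workcell import *
import cv2,pickle
d={n:camera(n) for n in("wrist",)}
pickle.dump(d,open('c1.pkl','wb'))
cv2.imwrite('pics/wrist1.png',d['wrist']['color'])
print(state()['position'],state()['joint_positions'])
E
```

```text
[514.84322628 234.44502113 195.03724874] [-0.54032941  0.53777194  0.09645475  1.78598533 -0.06781118  0.82172387
 -2.22718283]
```

View pics/wrist1.png

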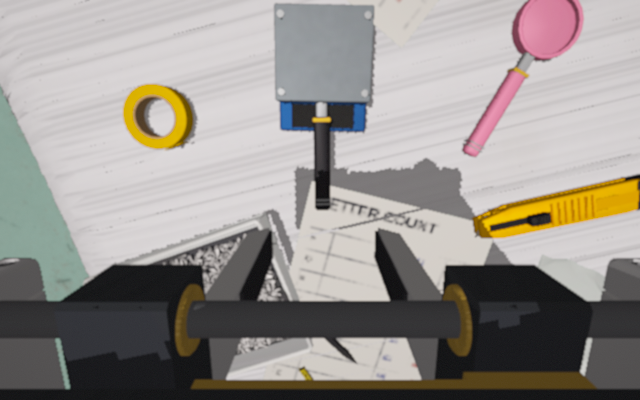

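```bash
python3 - <<'E'
import cv2,pickle
d=pickle.load(open('c1.pkl','rb'))['wrist']['color']
cv2.imwrite('pics/w1crop.png',cv2.resize(d[85:225,250:410],None,fx=4,fy=4,interpolation=cv2.INTER_CUBIC))
E
```

```text
(no output)
```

View pics/w1crop.png

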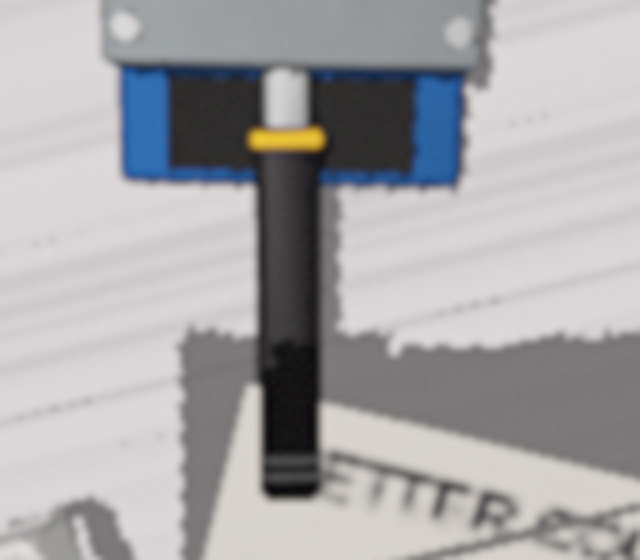

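```bash
python3 - <<'E'
import pickle,numpy as np
from h import *
np.set_printoptions(precision=1,suppress=True)
C=pickle.load(open('c1.pkl','rb'))['wrist']
P=lambda x,y,z:onz(C,250+x/4,85+y/4,z)
a=P(288,160,34);b=P(291,490,34);print(a,b,np.linalg.norm(a-b),'yaw',np.arctan2(*(a-b)[1::-1]))
print('roof front',P(103,63,46),P(480,63,46)); r=P(480,63,46)-P(103,63,46);print(np.arctan2(r[1],r[0])+np.pi/2)
print('floor front',P(122,178,20),P(462,184,20)); r=P(462,184,20)-P(122,178,20);print(np.arctan2(r[1],r[0])+np.pi/2)
print('handle end',P(291,495,27))
# tray corner heights
for u,v in((270,215),(275,225),(250,225),(300,330)):print(u,v,dep(C,u,v))
E
```

```text
[573.6 224.1  34. ] [496.8 242.4  34. ] 78.96991482582041 yaw -0.2336926290724607
roof front [603.7 258.4  46. ] [583.9 178.2  46. ]
-0.2423029896986506
floor front [578.9 264.3  20. ] [557.7 184.7  20. ]
-0.2594615791145325
handle end [493.7 243.2  27. ]
270 215 [492.7 303.4  -4. ]
275 225 [481.  300.6  -1.6]
250 225 [500.6 312.3  49.6]
300 330 [538.2 236.4 294.6]
```

Emit:
send_rows(
  steps=[
    [[-0.02,0.3,0.21],[0,0,0],60],
    [[-0.02,0.6,0.21],[0,0,0],60],
    [[-0.02,0.9,0.21],[0,0,0],60],
    [[-0.02,0.9,0.21],[0,0,0],60],
  ],
)

```text
time_s: 3.2
position: [538.7, 226.4, 85.3]
ee_rot: [-1.575, -0.005, -1.821]
force: [-0.1, -1.0, -0.2]
opening: 56.7
```

```bash
python3 - <<'E'
from workcell import *
import cv2,pickle
d={n:camera(n) for n in("wrist",)}
cv2.imwrite('pics/wrist2.png',d['wrist']['color'])
print(state()['position'],state()['ee_rot'])
E
```

```text
[540.19129449 227.35603095  87.09467393] [-1.57210253 -0.00209258 -1.82099479]
```

View pics/wrist2.png

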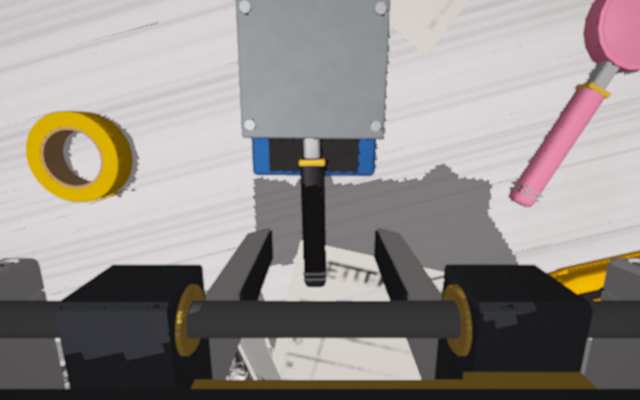

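Emit:
send_rows(
  steps=[
    [[-0.035,0.15,0],[0,0,0],60],
    [[-0.035,0.35,0],[0,0,0],60],
    [[-0.035,0.54,0],[0,0,0],60],
    [[-0.035,0.54,0],[0,0,0],60],
  ],
)

```text
time_s: 3.75
position: [540.8, 233.0, 21.8]
ee_rot: [-1.572, -0.001, -1.819]
force: [-0.4, 0.8, -0.5]
opening: 56.3
```

```bash
python3 - <<'E'
from workcell import *
import cv2,pickle
d={n:camera(n) for n in("wrist",)}
cv2.imwrite('pics/wrist3.png',d['wrist']['color'])
print(state()['position'],state()['ee_rot'],state()['force'])
E
```

```text
[541.64535263 233.34137813  22.79091444] [-1.57076561e+00 -2.11399788e-05 -1.81912573e+00] [-1.00556491 -0.30155128 -0.33605826]
```

View pics/wrist3.png

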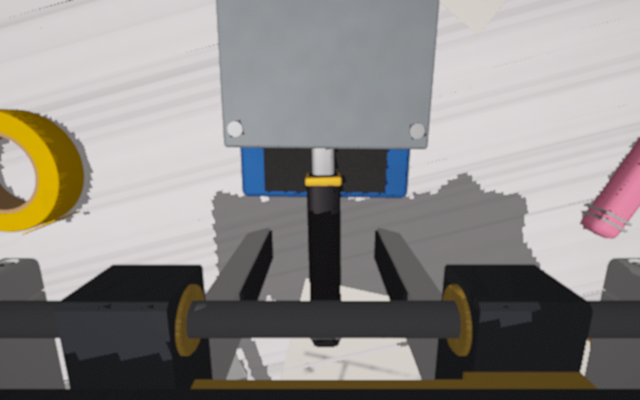

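Centred well (handle at u≈323 between the pads). Close.

Emit:
send_rows(
  steps=[
    [[0,0,0],[0,0,0],0],
    [[0,0,0],[0,0,0],0],
    [[0,0,0],[0,0,0],0],
    [[0,0,0],[0,0,0],0],
    [[0,0,0],[0,0,0],0],
  ],
  newtons=45,
)

```text
time_s: 4.42
position: [541.6, 233.3, 22.8]
ee_rot: [-1.571, 0.0, -1.819]
force: [0.2, -0.1, 1.0]
opening: 15.7
```

```bash
python3 - <<'E'
from workcell import *
s=state();print(s['position'],s['ee_rot'],s['force'],s['opening'])
E
```

```text
[541.59554961 233.26258827  22.83367493] [-1.57064237e+00  1.50556359e-04 -1.81922002e+00] [ 0.20959109 -0.10612876  1.04004711] 15.730060352912037
```

Emit:
send_rows(
  steps=[
    [[0,-0.02,0],[0,0,0],0],
    [[0,-0.02,-0.1],[0,0,0],0],
    [[0,-0.02,-0.25],[0,0,0],0],
    [[0,-0.02,-0.4],[0,0,0],0],
    [[0,-0.02,-0.55],[0,0,0],0],
  ],
)

```text
time_s: 5.05
position: [475.9, 249.8, 25.0]
ee_rot: [-1.572, -0.0, -1.819]
force: [0.1, -0.4, -1.0]
opening: 15.4
```

Emit:
send_rows(
  steps=[
    [[0,0,-0.1],[0,0,0],0],
    [[0,0,-0.2],[0,0,0],0],
    [[0,0,-0.25],[0,0,0],0],
    [[0,0,-0.25],[0,0,0],0],
    [[0,0,-0.25],[0,0,0],0],
  ],
)

```text
time_s: 5.68
position: [449.2, 256.7, 25.1]
ee_rot: [-1.57, 0.0, -1.82]
force: [0.3, 0.4, -1.7]
opening: 15.4
```

```bash
python3 - <<'E'
from workcell import *
import cv2,pickle
d={n:camera(n) for n in("wrist",)}
cv2.imwrite('pics/wrist4.png',d['wrist']['color'])
s=state();print(s['position'],s['ee_rot'],s['force'],s['opening'])
E
```

```text
[449.16203372 256.61472583  25.10861327] [-1.57010208e+00  2.27543847e-04 -1.81991483e+00] [ 0.7069879   0.09041559 -1.1348832 ] 15.581909707570846
```

View pics/wrist4.png

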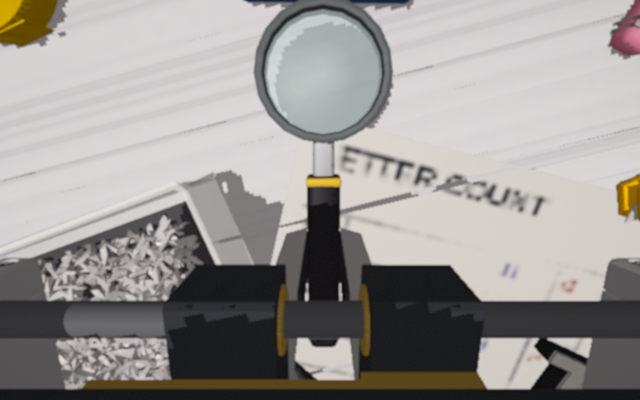

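Emit:
send_rows(
  steps=[
    [[0,-0.25,0],[0,0,0],0],
    [[0,-0.5,0],[0,0,0],0],
    [[0,-0.75,0],[0,0,0],0],
    [[0,-1,0],[0,0,0],0],
  ],
)

```text
time_s: 6.22
position: [448.8, 256.4, 146.1]
ee_rot: [-1.57, 0.0, -1.82]
force: [0.8, 0.3, -0.4]
opening: 15.7
```

Emit:
send_rows(
  steps=[
    [[0.17,0,0.06],[0,0,0],0],
    [[0.34,0,0.12],[0,0,0],0],
    [[0.51,0,0.17],[0,0,0],0],
    [[0.68,0,0.23],[0,0,0],0],
    [[0.86,0,0.28],[0,0,0],0],
  ],
)

```text
time_s: 6.85
position: [456.2, 147.5, 145.2]
ee_rot: [-1.57, 0.0, -1.82]
force: [-0.2, 0.5, -1.3]
opening: 15.7
```

Emit:
send_rows(
  steps=[
    [[0.17,0,0.06],[0,0,0],0],
    [[0.34,0,0.12],[0,0,0],0],
    [[0.51,0,0.17],[0,0,0],0],
    [[0.68,0,0.23],[0,0,0],0],
    [[0.86,0,0.28],[0,0,0],0],
  ],
)

```text
time_s: 7.48
position: [463.3, 39.2, 145.2]
ee_rot: [-1.57, 0.0, -1.82]
force: [-1.0, 0.3, -1.3]
opening: 15.4
```

Emit:
send_rows(
  steps=[
    [[0.17,0,0.06],[0,0,0],0],
    [[0.34,0,0.12],[0,0,0],0],
    [[0.51,0,0.17],[0,0,0],0],
    [[0.68,0,0.23],[0,0,0],0],
    [[0.86,0,0.28],[0,0,0],0],
  ],
)

```text
time_s: 8.1
position: [470.3, -69.2, 145.2]
ee_rot: [-1.57, -0.0, -1.82]
force: [0.0, -0.2, -1.1]
opening: 15.6
```

Emit:
send_rows(
  steps=[
    [[0.17,0,0.06],[0,0,0],0],
    [[0.34,0,0.12],[0,0,0],0],
    [[0.51,0,0.17],[0,0,0],0],
    [[0.68,0,0.23],[0,0,0],0],
    [[0.86,0,0.28],[0,0,0],0],
  ],
)

```text
time_s: 8.72
position: [477.3, -177.5, 145.1]
ee_rot: [-1.571, -0.0, -1.82]
force: [-0.2, -0.1, -0.8]
opening: 15.9
```

```bash
python3 - <<'E'
from workcell import *
import cv2,pickle
d={n:camera(n) for n in("wrist","top","scene")}
pickle.dump((d,state()),open('c5.pkl','wb'))
cv2.imwrite('pics/wrist5.png',d['wrist']['color'])
cv2.imwrite('pics/top5.png',cv2.resize(d['top']['color'][90:240,330:480],None,fx=4,fy=4,interpolation=cv2.INTER_CUBIC))
cv2.imwrite('pics/scene5.png',cv2.resize(d['scene']['color'][120:230,260:400],None,fx=5,fy=5,interpolation=cv2.INTER_CUBIC))
s=state();print(s['time_s'],s['position'],s['ee_rot'],s['force'],s['opening'],s['joint_positions'])
E
```

```text
8.875 [ 477.00233477 -177.63307239  145.03929695] [-1.57064313e+00 -3.81095520e-04 -1.82230575e+00] [-0.00597507  0.53556329 -1.16648937] 15.306833400860194 [ 0.26328265  0.53620984  0.05492514  1.98436394 -0.04751251  0.62204056
 -1.47317624]
```

View pics/wrist5.png

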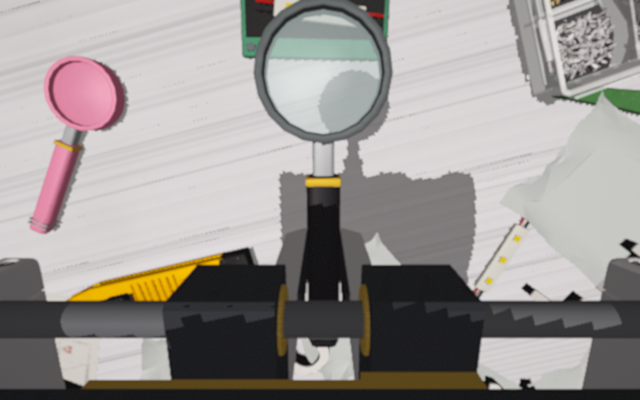

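View pics/top5.png

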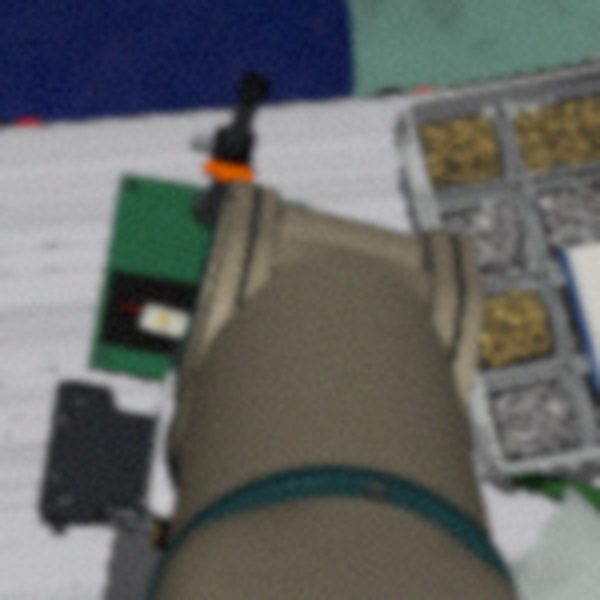

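View pics/scene5.png

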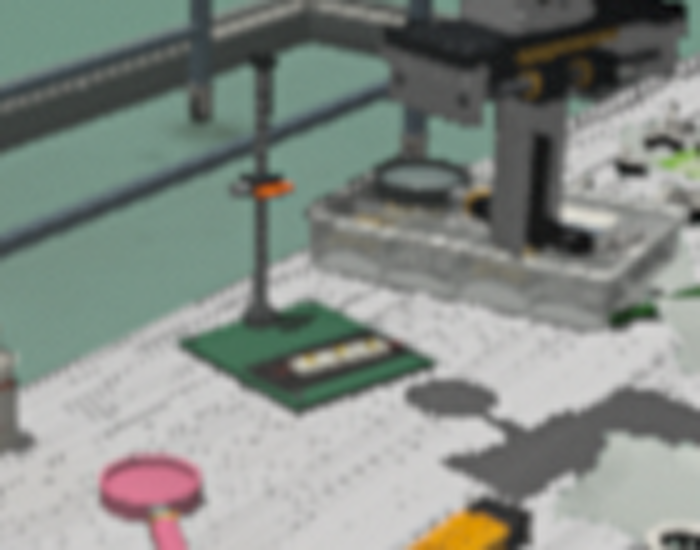

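```bash
python3 - <<'E'
import pickle,numpy as np,cv2
from h import *
np.set_printoptions(precision=1,suppress=True)
d,s=pickle.load(open('c5.pkl','rb'))
S,T=d['scene'],d['top']
for z in(102,106,110,114):print(z,proj(S,[682,-224,z]),proj(T,[682,-224,z]))
big=lambda c,r:cv2.resize(c['color'][r[1]:r[3],r[0]:r[2]],None,fx=20,fy=20,interpolation=cv2.INTER_NEAREST)
cv2.imwrite('pics/p5.png',np.hstack([big(S,(302,146,322,166)),big(T,(374,122,394,142))]))
# lens centre in world from wrist: ellipse
W=d['wrist'];
for z in (150,157,145+12):print('lens',z,onz(W,323.5,70,z), proj(W,[0,0,0])if 0 else '')
for u,v in((262,70),(385,70),(323,133),(323,5)):print(u,v,dep(W,u,v))
E
```

```text
102 [315.9 159.5] [386.4 136.6]
106 [315.9 158.4] [386.6 136. ]
110 [315.9 157.2] [386.9 135.4]
114 [315.9 156.1] [387.1 134.7]
lens 150 [ 562.  -199.2  150. ] 
lens 157 [ 561.1 -198.9  157. ] 
lens 157 [ 561.1 -198.9  157. ] 
262 70 [ 567.9 -173.6  153.8]
385 70 [ 555.  -224.4  154. ]
323 133 [ 535.8 -192.3  149.5]
323 5 [ 586.  -205.   153.2]
```

View pics/p5.png

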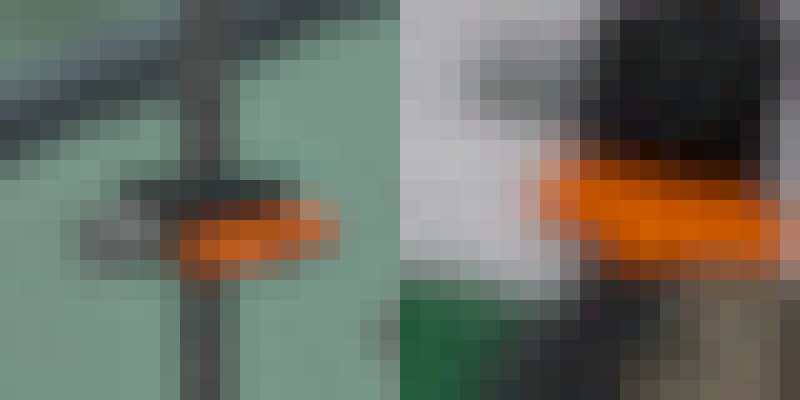

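Emit:
send_rows(
  steps=[
    [[-0.01,0,0.15],[0,0,0],0],
    [[-0.02,0,0.3],[0,0,0],0],
    [[-0.02,0,0.42],[0,0,0],0],
    [[-0.02,0.1,0.52],[0,0,0],0],
    [[-0.02,0.2,0.52],[0,0,0],0],
  ],
)

```text
time_s: 9.5
position: [538.7, -188.6, 120.0]
ee_rot: [-1.571, 0.0, -1.818]
force: [-0.7, 0.0, -1.3]
opening: 15.5
```

Emit:
send_rows(
  steps=[
    [[0,0.08,0],[0,0,0],0],
    [[0,0.12,0],[0,0,0],0],
    [[0,0.12,0],[0,0,0],0],
    [[0,0.12,0],[0,0,0],0],
  ],
)

```text
time_s: 10.0
position: [538.5, -189.5, 107.0]
ee_rot: [-1.57, -0.0, -1.819]
force: [0.3, -0.7, -0.3]
opening: 15.4
```

```bash
python3 - <<'E'
from workcell import *
import cv2,pickle
import numpy as np
from h import *
np.set_printoptions(precision=1,suppress=True)
d0=pickle.load(open('c5.pkl','rb'))[0]
d={n:camera(n) for n in("wrist","top","scene")}
pickle.dump((d,state()),open('c6.pkl','wb'))
cv2.imwrite('pics/wrist6.png',d['wrist']['color'])
cv2.imwrite('pics/top6.png',cv2.resize(d['top']['color'][90:240,330:480],None,fx=4,fy=4,interpolation=cv2.INTER_CUBIC))
cv2.imwrite('pics/scene6.png',cv2.resize(d['scene']['color'][130:210,290:390],None,fx=7,fy=7,interpolation=cv2.INTER_CUBIC))
s=state();print(s['time_s'],s['position'],s['ee_rot'],s['force'],s['opening'])
print('mod scene',onz(d['scene'],328.4,190.4,16))
W=d['wrist']
for u,v in((262,70),(385,70),(323,133),(323,5),(323,182),(323,210)):print(u,v,dep(W,u,v))
E
```

```text
10.15 [ 538.5 -189.5  107.1] [-1.6 -0.  -1.8] [-0.3 -0.9 -0.3] 15.13092845187847
mod scene [ 615.8 -204.6   16. ]
262 70 [ 629.1 -185.5  115.6]
385 70 [ 616.1 -236.2  116.5]
323 133 [ 596.9 -204.2  111.4]
323 5 [ 647.  -216.9  115.6]
323 182 [ 575.9 -198.9  117.2]
323 210 [ 563.1 -195.6  117. ]
```

View pics/wrist6.png

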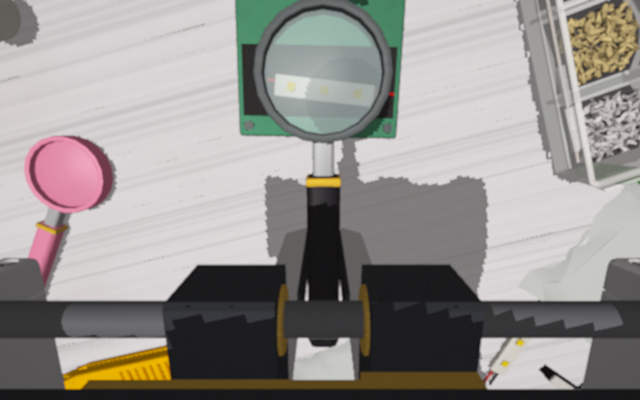

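View pics/top6.png

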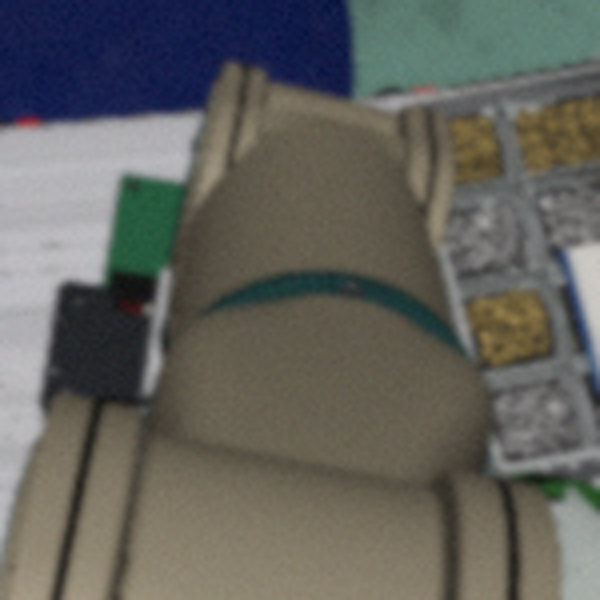

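View pics/scene6.png

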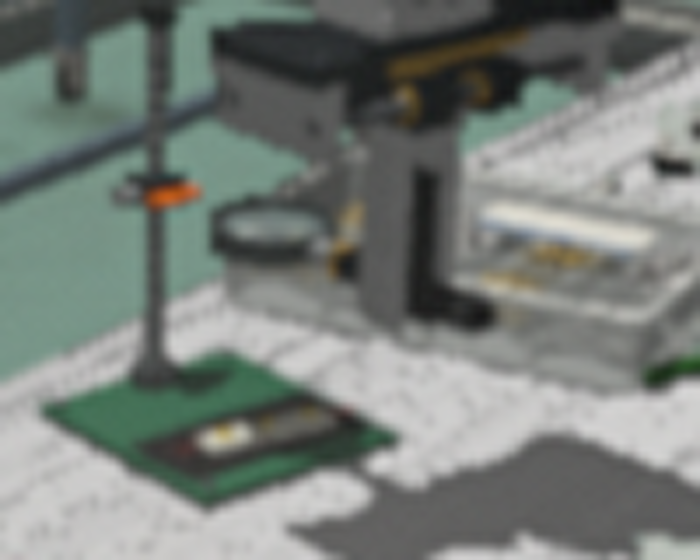

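```bash
python3 - <<'E'
import pickle
import numpy as np
from h import *
np.set_printoptions(precision=1,suppress=True)
d,s=pickle.load(open('c6.pkl','rb'));W=d['wrist'];S=d['scene']
for p in((291,86),(325,90),(357,95)):print('chip',onz(W,*p,16))
for v in(66,70,74):print('lens',onz(W,323.5,v,109+0),onz(W,323.5,v,116))
print('plate',[onz(W,u,v,8) for u,v in((240,136),(397,137))])
for z in(105,109,113):print(z,proj(S,[622.5,-211,z]),proj(S,[682,-224,z]))
import cv2
a=cv2.resize(W['color'][0:145,235:410],None,fx=4.5,fy=4,interpolation=cv2.INTER_CUBIC);cv2.imwrite('pics/w6c.png',a)
a=cv2.resize(S['color'][148:176,304:346],None,fx=18,fy=18,interpolation=cv2.INTER_CUBIC);cv2.imwrite('pics/s6c.png',a)
E
```

```text
chip [ 630.5 -189.3   16. ]
chip [ 621.9 -212.    16. ]
chip [ 613.  -233.3   16. ]
lens [ 625.1 -211.6  109. ] [ 624.1 -211.3  116. ]
lens [ 623.5 -211.2  109. ] [ 622.6 -210.9  116. ]
lens [ 621.8 -210.8  109. ] [ 621.  -210.5  116. ]
plate [array([ 606.2, -141.8,    8. ]), array([ 576.3, -256.6,    8. ])]
105 [328.6 163.7] [315.9 158.7]
109 [328.6 162.6] [315.9 157.5]
113 [328.7 161.4] [315.9 156.4]
```

View pics/w6c.png

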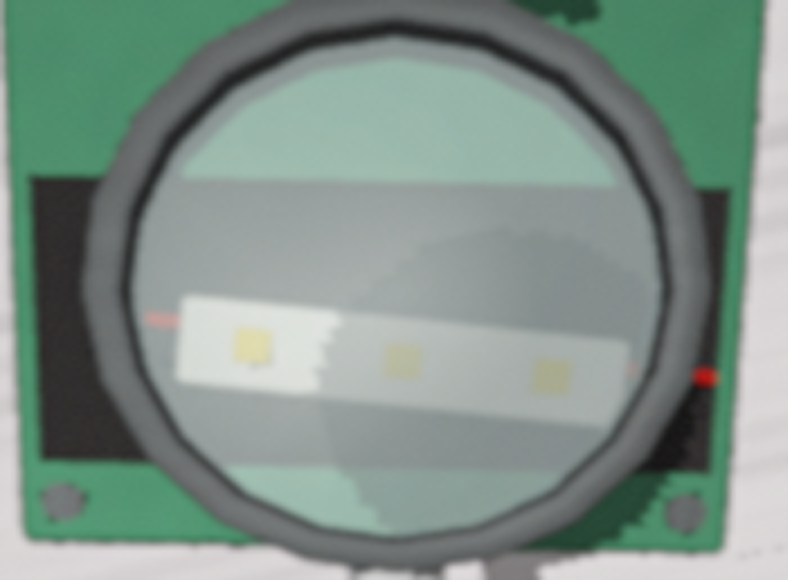

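View pics/s6c.png

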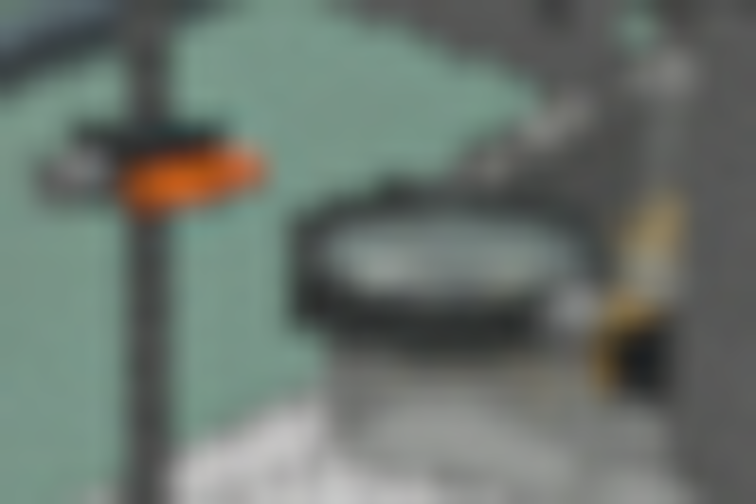

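```bash
python3 - <<'E'
import pickle
import numpy as np
from h import *
np.set_printoptions(precision=1,suppress=True)
d,s=pickle.load(open('c5.pkl','rb'));T=d['top'];S=d['scene']
def tri(a,b):
    o1,d1=ray(T,*a);o2,d2=ray(S,*b);d1/=np.linalg.norm(d1);d2/=np.linalg.norm(d2)
    k=np.linalg.lstsq(np.c_[d1,-d2],o2-o1,rcond=None)[0];p,q=o1+k[0]*d1,o2+k[1]*d2
    return (p+q)/2,np.linalg.norm(p-q)
for a,b in(((393,133),(318.5,157.3)),((381,131.5),(311,158)),((387,132.3),(314.8,157.7))):print(tri(a,b))
# depth medians on orange, both cams, both frames
for f in('c5.pkl','c6.pkl'):
  d=pickle.load(open(f,'rb'))[0];C=d['scene']
  c=C['color'].astype(int);m=(c[...,2]-c[...,0]>80)
  P=np.array([dep(C,x,y) for y,x in zip(*np.where(m)) if 305<x<322 and 150<y<165]);print(len(P),np.median(P,0),P.min(0),P.max(0))
  # rim
  P=[dep(C,x,y) for y in range(154,170) for x in range(319,338)]
  P=np.array([p for p in P if np.hypot(p[0]-622.5,p[1]+211)<33]);
  if len(P):print('rim',len(P),np.percentile(P[:,2],[0,10,50,90,100]))
E
```

```text
(array([ 686.4, -240.8,  104.7]), np.float64(4.66546774037868))
(array([ 693.3, -212.1,  108.1]), np.float64(0.12757433839815405))
(array([ 689.7, -226.5,  106.2]), np.float64(2.4247232820104876))
12 [ 688.9 -224.7  107.6] [ 682.3 -232.9  106.2] [ 696.6 -215.1  108.7]
12 [ 687.6 -223.2  107.7] [ -18.7 -233.5  105.8] [697.1 744.3 537.9]
rim 152 [100.4 105.3 111.3 114.9 116.4]
```

Emit:
send_rows(
  steps=[
    [[0,0.01,0],[0,0,0],0],
    [[0,0.01,0],[0,0,0],0],
    [[0,0.01,0],[0,0,0],0],
    [[0,0.01,0],[0,0,0],0],
    [[0,0.01,0],[0,0,0],0],
  ],
)

```text
time_s: 10.78
position: [538.3, -189.4, 105.5]
ee_rot: [-1.571, -0.0, -1.819]
force: [0.8, -0.5, -1.0]
opening: 15.9
```

```bash
python3 - <<'E'
from workcell import *
import numpy as np
from h import *
np.set_printoptions(precision=4,suppress=True)
W=camera('wrist');s=state();print(s['time_s'],s['position'],s['ee_rot'],s['force'],s['opening'],abs(s['qd']).max())
for u,v in((262,70),(385,70),(323,5),(323,182),(323,210)):print(dep(W,u,v))
import cv2;cv2.imwrite('pics/wrist7.png',W['color'])
E
```

```text
10.825 [ 538.3237 -189.3836  105.4762] [-1.5708  0.     -1.8192] [-0.2769 -0.2298 -0.1261] 15.15464296810739 0.0020986984678675056
[ 628.9549 -185.3697  114.0932]
[ 615.9762 -236.1099  114.8433]
[ 646.6539 -216.7272  114.7896]
[ 575.6269 -198.6933  114.7148]
[ 562.7769 -195.4308  114.8119]
```

View pics/wrist7.png

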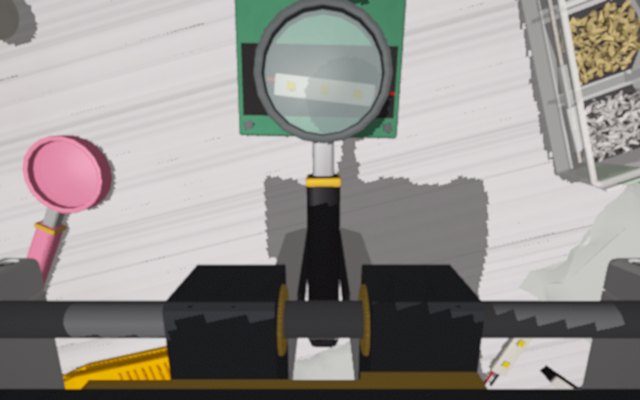

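The picture shows the lens rim centred at about (323,71) with the middle chip at (325,90), which puts it straight below once parallax is counted. The rim and handle are at one height (about 114.7 mm), so the loupe is level, with the lens centre at about 108 mm.

```bash
python3 -c "
from workcell import *
print(close_job())"
```

```text
the job is handed in; nothing more can be done
None
```

I gripped the loupe by the middle of its black handle at 45 N and lifted it about 2 mm. I then drew it about 95 mm straight out of the hood, carried it to the stand, and handed the job in at about 10.8 s while still holding it there. `close_job()` gives no verdict, so success is not confirmed.

My last checks:
- **Sideways:** the lens centre was at about (623, −211) mm and the module's middle chip at about (622, −212) mm. That is about 1.5 mm off, against the 12 mm allowed.
- **Level and steady:** rim and handle tops were at the same height (about 114–115 mm), joint speeds were near zero, and the jaws stayed closed on the handle at about 15 mm.
- **Height, my least certain figure:** the lens centre was at about 108 mm by the wrist camera and about 110 mm by the arm's own position. The pointer came out at 106–108 mm from the scene camera and about 110.5 mm from the top camera. The readings disagree by a few millimetres, but all stay within the 7 mm allowed.
- **Other things:** I saw no sign that the module, pointer, cutter or spare module had been moved. I took no final scene-camera picture, and I never measured the glue bottle. The path passed well clear of where I judged it to stand.

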